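Screw down the loose wing nut of the cup rest

TASK

The wing nut that clamps the cup rest to its base plate has worked loose. With fingertips only, push its wings round clockwise (seen from above), stroke after stroke, until the nut is screwed fully down and will turn no further. Do not grip the nut or force it, leave the cup on the rest and everything else on the worktop where it stands, and take the hand away.

Things in the scene. Friction and masses are not known exactly. Their poses are not given: they have to be found in the camera images.
- stand: cup-rest stand, fixed to the worktop: dark steel base plate 110 x 260 mm, 12 mm thick, along the stand's y from -55 to +205 mm. Origin on the vertical axis of the wing nut, at worktop height; z up. The steel foot of the bracket, clamped under the nut, has its top at z = 20 mm
- bracket (a point): middle of the top of the stand's upright steel bracket, 46 mm from the nut's axis on the stand's +y side. The plate is 36 mm wide along the stand's x, has faces at y = 43 and 49 mm, rises from the base to 85 mm, and bars a finger's way round the nut there; round the nut all else is free
- rest (a point): centre of the top of the round steel cup rest, 110 mm across, 90 mm above the worktop, 138 mm from the nut's axis on the stand's +y side, carried by an arm from the bracket's top
- nut_axis (a point): point on the wing nut's vertical axis, half-way up its wings: 41 mm above the worktop when fully down, 4 mm higher per turn unscrewed. The nut: black hub of 12 to 13 mm radius (flange of 16 mm radius at its foot), 31 mm high, two opposite upright wings 8 to 10 mm thick, 26 mm high, reaching 40 mm out from the axis, one red, one yellow
- red_tip (a point): outer end of the red wing, 40 mm from the nut's axis, half-way up the wing
- yellow_tip (a point): outer end of the yellow wing, opposite, 40 mm from the nut's axis, half-way up the wing
- nut (a joint): turn of the wing nut in rad: 0 = fully down against its stop, where a firm washer still lets the wings give about 0.2 rad under 10 N and springs them back, this joint staying at 0; grows as it is unscrewed (anticlockwise from above); starts 0.7 to 1.5 turns out. At 0 the red wing points along the stand's +x. Turns with light friction (about 0.02 N m) and stays where it is left
- cup: white espresso cup, 62 mm across, 55 mm high, standing loose on the cup rest; origin at the centre of its foot
- jar: amber sugar jar, 60 mm across, 75 mm high, standing near the nut on the side away from the bracket; origin at the centre of its foot
- mug: blue mug, 80 mm across, 92 mm high; origin at the centre of its foot
- jug: steel milk pot, 84 mm across, 85 mm high; origin at the centre of its foot
- tin: tin with a green band, 72 mm across, 110 mm high; origin at the centre of its foot
- plate: white plate, 170 mm across, 18 mm high; origin at the centre of its foot
- spoon: steel spoon, 140 mm long, lying flat; origin under its middle
Mind the look-alikes: they are no part of the job. Leave any green or yellow look-alike of the cup alone.

How it is judged:
By the outcome, as a careful person would: the job done as asked, in the order asked, and still so for the second after the job is handed in, with the robot touching nothing.
It also fails if it takes over 58 s, if anything falls off the work surface, if the arm or the gripper's body presses on something with over 40 N, if the wrist force passes 120 N, or if a joint passes its speed limit or range.

ROBOT

A 6-joint arm with a two-finger parallel gripper is mounted at the origin on the work surface. World frame = base frame: x ahead of the robot, y to its left, z up, the work surface at z = 0. Lengths are in m, angles in rad, forces in N, time in s.
With the tool pointing down it reaches from about 0.3 to 0.825 m from the base axis. Payload 5.4 kg.
Tool frame: the origin (TCP) lies on the centre line of the jaws, within the pads' length; the fingertips stand 14 mm ahead of it and the grasp point (between the pads) lies 5 mm behind it; x points along the fingers, z is the direction in which the jaws open and shut, and the axes are right-handed (so a half turn about x gives the same grasp; the last joint's range is limited). The gripper opens to 92 mm and grips with 3 to 60 N. Pads are 20 mm wide; open, the fingers measure 128 mm over their backs; the gripper's body (75 mm by 189 mm) begins 69 mm behind the grasp point.
Start: joints at [1.085, 0.158, 1.597, -0, 1.386, -0.21], TCP at [0.157, 0.553, 0.229] pointing down, gripper open.
Joint ranges: [-2.91, 2.91], [-0.94, 2.29], [0.18, 2.7], [-1.29, 4.43], [0.17, 2.64], [-3, 3]. Speed limits (rad/s): [2.57, 2.57, 3.14, 3.14, 3.14, 3.14].

INTERFACE

Orientations are given as a unit quaternion [w, x, y, z].
In Python, from bench import bot, viewer gives the robot as it stands.
- The arm moves only by the tool apply_moves, never from a script. Its argument "targets" is one flat list of numbers, 7 for each row, row after row: the shift along the tool's x, y, z as a fraction of full scale, then the turn, a rotation vector about the tool's x, y, z as a fraction of full scale, then the gripper command: -1 is fully open, 1 is shut, values between are in proportion. In form: [x, y, z, ax, ay, az, claw, x, y, z, ax, ay, az, claw, ...]. A call has 1 to 12 rows; each row shifts and turns the commanded pose from where the row before left it, along the tool's axes as they then stand; what a row does not reach is not made up. Full scale, the value 1, is 50 mm for a shift and 4 degrees for a turn. A row lasts 1/10 s, in which the tool goes at most 50 mm and 8.59 degrees, less where a joint would pass 70% of its speed; a pose out of reach is approached as far as the arm can. A call with a number of a shift or a turn outside -1 to 1 is refused whole. A call with a gripper value outside its range is refused whole. The fingers move at their own pace and stop on an object; the grip force is fixed at half the most. Time passes only in rows, so rows that do not move let the fingers close. It gives the time, the measured TCP pose, the force and the opening at its end, in the units of the state.
- bot.read_state(): the state, without advancing time (a new reading comes with each control period).
- viewer.capture(name): name is "scene" or "side" or "wrist"; returns the picture (384x512x3 uint8, blue, green, red); there is no depth.
- viewer.calibration(name): a dict with "vfov" (degrees; the focal length in pixels is half the picture's height over the tangent of half this angle, whatever the lens; pixels are square), "cx", "cy" (the principal point, pixels), "dist_coeffs" ([k1, k2, p1, p2, k3] as OpenCV has them; the pictures are not rectified), "R" (3x3) and "t" (3): a world point X has camera coordinates R X + t. Camera axes: x right, y down, z forward; pixel columns grow to the right and rows downward; lengths in m; the calibration is good to about 2 mm. A picture is of the moment at which its call begins: read the wrist's pose just before it. calibration takes no time and is no camera call; for the wrist camera it gives the pose at the moment of the call.
- bot.close_job(): hands the job in, once; it reports no verdict.
The state is a dict: "time_s": time; "joint_pos": joint angles; "qd": joint speeds; "tau": joint torques, N m; "eef_pos": TCP position; "ee_rot": TCP orientation; "ft_force": force on the tool from outside, world axes, zero at the start; "moment": the same for the moment, N m; "finger_gap": opening from 0.0 (shut) to 1.0 (fully open).
Only numpy, scipy, OpenCV 4.12 (cv2) and the standard library are available. Lean on these libraries where they do the work, as an engineer would, in place of code of your own. Each camera call takes 0.05 s, during which the arm holds its last target. There are 200 camera calls.

## Working session

There is one attempt and no reset: what is moved stays moved. The work goes in short steps, Python scripts to look and compute and a tool call to move; the robot and the scene stay as the last step left them, time stands still between calls to the robot, and variables do not carry over. Pictures are saved under pics/ and viewed, about 8 in all and at most 12, crops included, and the job is handed in when it is done.

Besides the shell and the picture viewer there is one more tool, called as name(argument=value, ...) on one line, values as JSON. apply_moves: Moves the arm, as the interface text tells. Shift numbers are shares of 50 mm and turn numbers shares of 4 degrees, none past 1 either way. Its arguments: {"type":"object","properties":{"targets":{"type":"array","items":{"type":"number"}}},"required":["targets"]}

```bash
ls; mkdir -p pics; python3 - <<'E'
from bench import bot, viewer
import cv2
s=bot.read_state(); print(s)
for n in("scene","side"):
    im=viewer.capture(n); cv2.imwrite(f"pics/{n}0.png",im)
    c=viewer.calibration(n); print(n,c)
E
```

```text
pics
{'time_s': 0.0, 'joint_pos': array([ 1.08489882e+00,  1.59020464e-01,  1.59818485e+00, -2.56900844e-05,
        1.38619722e+00, -2.10082960e-01]), 'qd': array([ 0.00094922,  0.00023862,  0.00036836, -0.00134878, -0.00084352,
        0.00059825]), 'tau': array([ 1.96726825e-03, -3.85572624e+01, -3.22110665e+01,  7.03491457e-02,
        3.78782919e-02, -1.26549548e-04]), 'eef_pos': array([0.15633085, 0.55273562, 0.22765868]), 'ee_rot': array([ 0.5634111 , -0.42679795,  0.56456283,  0.42623967]), 'ft_force': array([-0.73326227,  0.21100916,  0.31739104]), 'moment': array([-0.02154888,  0.07566949, -0.02842026]), 'finger_gap': 0.9998981903354818}
scene {'vfov': 55.510051343397386, 'cx': 255.40955021247203, 'cy': 192.49860485382203, 'dist_coeffs': array([0.01723113, 0.        , 0.        , 0.        , 0.        ]), 'R': array([[-0.16304297,  0.98656137, -0.01066038],
       [ 0.82286283,  0.13001222, -0.55316687],
       [-0.54434709, -0.098962  , -0.83300226]]), 't': array([ 0.10035104, -0.44193579,  1.38676476])}
side {'vfov': 48.23176683350059, 'cx': 264.94179016227304, 'cy': 187.189026006914, 'dist_coeffs': array([-0.16637001,  0.        ,  0.        ,  0.        ,  0.        ]), 'R': array([[ 0.70093628, -0.71309371, -0.01362714],
       [-0.46757025, -0.44500308, -0.76377373],
       [ 0.53857812,  0.54172836, -0.64534021]]), 't': array([-0.42678335,  0.33045893,  1.21190273])}
```

```bash
python3 - <<'E'
import cv2,numpy as np
a=cv2.imread("pics/scene0.png");b=cv2.imread("pics/side0.png")
cv2.imwrite("pics/both0.png",cv2.resize(np.vstack([a,b])[:, :],(400,600)))
cv2.imwrite("pics/s0.png",cv2.resize(a,(800,600)));cv2.imwrite("pics/d0.png",cv2.resize(b,(800,600)))
E
```

```text
(no output)
```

View pics/s0.png

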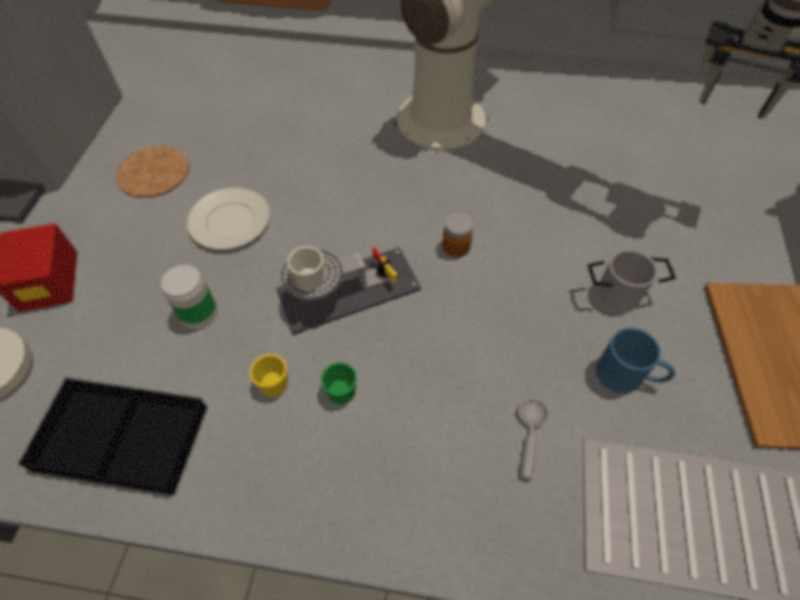

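View pics/d0.png

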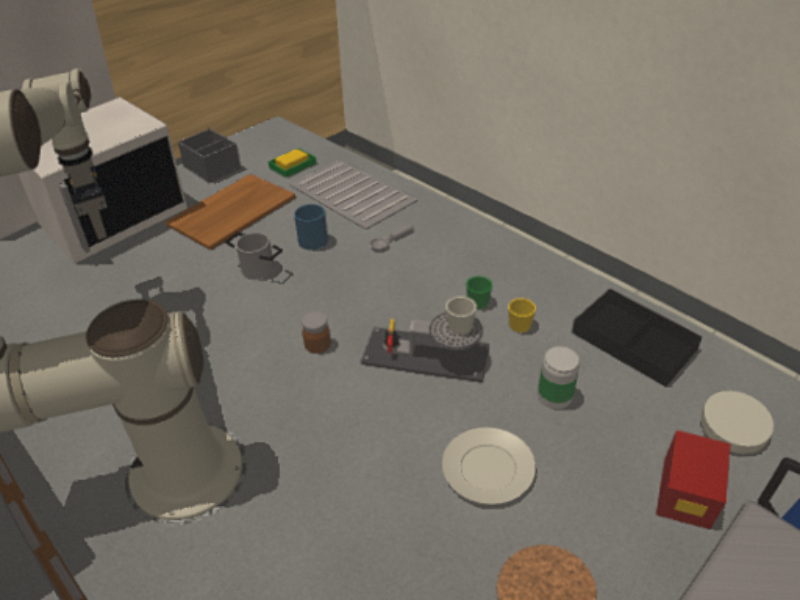

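The scene view shows the stand with base-plate corners at about (403,250), (420,289), (291,330) and (278,290) in the enlarged picture. The nut is near (384,267): red wing to the upper left, yellow to the lower right. The jar is at (457,235). The side view shows the nut at about (391,337).

```bash
cat > h.py <<'E'
import numpy as np,cv2
from bench import bot,viewer
from scipy.optimize import least_squares
def K(c,h=384):
    f=h/2/np.tan(np.radians(c["vfov"]/2)); return np.array([[f,0,c["cx"]],[0,f,c["cy"]],[0,0,1]])
def ray(c,p):
    u=cv2.undistortPoints(np.array([[p]],float),K(c),np.array(c["dist_coeffs"]))[0,0]
    R=np.array(c["R"]);d=R.T@np.array([u[0],u[1],1]);return -R.T@np.array(c["t"]),d/np.linalg.norm(d)
def atz(c,p,z):
    o,d=ray(c,p);return o+d*(z-o[2])/d[2]
def tri(rs):
    A=sum(np.eye(3)-np.outer(d,d) for o,d in rs);b=sum((np.eye(3)-np.outer(d,d))@o for o,d in rs);return np.linalg.solve(A,b)
def proj(c,X):
    R=np.array(c["R"]);return cv2.projectPoints(np.array(X,float).reshape(-1,3),cv2.Rodrigues(R)[0],np.array(c["t"],float),K(c),np.array(c["dist_coeffs"]))[0][:,0]
def blobs(im,box):
    hsv=cv2.cvtColor(im,cv2.COLOR_BGR2HSV);H,S,V=cv2.split(hsv);x0,y0,x1,y1=box
    m=np.zeros(H.shape,bool);m[y0:y1,x0:x1]=1;ok=m&(S>140)&(V>70)
    out={}
    for n,k in(("red",(H<8)|(H>172)),("yel",(H>18)&(H<36))):
        q=np.argwhere(ok&k)[:,::-1]; out[n]=(q.mean(0) if len(q) else None,len(q))
    return out
E
python3 - <<'E'
from h import *
S=viewer.calibration("scene");D=viewer.calibration("side")
k=1/1.5625
P=[atz(S,np.array(p)*k,.012) for p in [(403,250),(420,289),(291,330),(278,290)]]
print(np.round(P,3))
P2=[atz(D,np.array(p)*k,.012) for p in [(376,329),(362,361),(485,378),(490,345)]];print("side",np.round(P2,3))
bs=blobs(cv2.imread("pics/scene0.png"),(225,150,265,190));bd=blobs(cv2.imread("pics/side0.png"),(235,195,270,235));print(bs,bd)
for n in bs:
    if bs[n][1] and bd[n][1]: print(n,tri([ray(S,bs[n][0]),ray(D,bd[n][0])]))
print("jar",atz(S,np.array((459,222))*k,.075),atz(D,np.array((315,322))*k,.075))
a=cv2.imread("pics/scene0.png")[135:215,165:325];b=cv2.imread("pics/side0.png")[180:260,180:340]
cv2.imwrite("pics/c0.png",np.vstack([cv2.resize(q,(600,300),interpolation=cv2.INTER_CUBIC) for q in(a,b)]))
E
```

```text
[[ 0.425 -0.023  0.012]
 [ 0.514  0.024  0.012]
 [ 0.641 -0.197  0.012]
 [ 0.559 -0.245  0.012]]
side [[ 0.502  0.013  0.012]
 [ 0.415 -0.038  0.012]
 [ 0.556 -0.256  0.012]
 [ 0.637 -0.202  0.012]]
{'red': (array([240.68965517, 162.48275862]), 29), 'yel': (array([249.19354839, 173.32258065]), 62)} {'red': (array([249.  , 218.44]), 25), 'yel': (array([250.54545455, 207.27272727]), 11)}
red [ 0.47026455 -0.06668479  0.04948271]
yel [ 0.50862273 -0.03415054  0.05262228]
jar [0.38932347 0.0810331  0.075     ] [0.38402349 0.07041243 0.075     ]
```

View pics/c0.png

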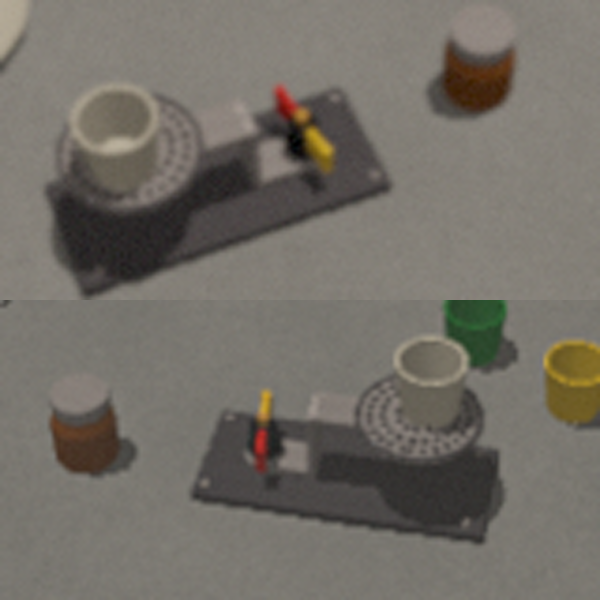

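The crop gives plate corners (÷3.75 plus offset) and shows the red wing within about 10° of the stand's +x, so roughly one turn out. I'll push with the shut fingers at a fixed yaw, jaw axis along the stand's x, and trace a path round the nut. First I fit the stand.

```bash
python3 - <<'E'
from h import *
from scipy.spatial.transform import Rotation as Ro
S=viewer.calibration("scene");D=viewer.calibration("side")
cs=np.array([(255.7,159),(269,184.3),(187.7,214.2),(177.8,184.3)]) # (+x,-55),(-x,-55),(-x,205),(+x,205)
cd=np.array([(231.2,232),(240.8,209.3),(312.8,220),(309.3,244.5)])
L=np.array([(.055,-.055),(-.055,-.055),(-.055,.205),(.055,.205)])
def W(p,l,z):
    c,s=np.cos(p[2]),np.sin(p[2]);l=np.atleast_2d(l);return np.c_[p[0]+c*l[:,0]-s*l[:,1],p[1]+s*l[:,0]+c*l[:,1],np.full(len(l),z)]
f=lambda p:np.r_[(proj(S,W(p,L,.012))-cs).ravel(),(proj(D,W(p,L,.012))-cd).ravel()]
r=least_squares(f,[.494,-.05,np.radians(-150)]);print(r.x,np.degrees(r.x[2]),np.round(r.fun,1))
s=bot.read_state();q=s["ee_rot"];M=Ro.from_quat(np.r_[q[1:],q[0]]).as_matrix();print(np.round(M,3))
sx=np.array([np.cos(r.x[2]),np.sin(r.x[2]),0])
for sg in(1,-1):
    d=M.T@(sg*sx);print("turn about tool x",np.degrees(np.arctan2(-d[1],d[2])))
print("shift tool to axis",M.T@(np.r_[r.x[:2],.25]-s["eef_pos"])/.05)
E
```

```text
[ 0.49110547 -0.0503075  -2.58477549] -148.09672669147756 [-0.2 -1.6  0.5 -0.7 -1.4 -1.5 -2.  -0.7 -0.4 -1.9 -1.3 -1.4  1.  -1.5
 -0.2 -2.4]
[[-0.001 -0.962  0.272]
 [-0.001  0.272  0.962]
 [-1.     0.    -0.002]]
turn about tool x -137.7035507529036
turn about tool x 42.2964492470964
shift tool to axis [-0.43315343 -9.72639741 -9.78371229]
```

apply_moves(targets=[-0.03,-0.65,-0.65,0,0,0,1,-0.03,-0.65,-0.65,0,0,0,1,-0.03,-0.65,-0.65,0,0,0,1,-0.03,-0.65,-0.65,0,0,0,1,-0.03,-0.65,-0.65,0,0,0,1,-0.03,-0.65,-0.65,0,0,0,1,-0.03,-0.65,-0.65,0,0,0,1,-0.03,-0.65,-0.65,0,0,0,1,-0.03,-0.65,-0.65,0,0,0,1,-0.03,-0.65,-0.65,0,0,0,1,-0.03,-0.65,-0.65,0,0,0,1,-0.03,-0.65,-0.65,0,0,0,1])

```text
time_s: 1.3
eef_pos: [0.426, 0.07, 0.2465]
ee_rot: [0.564, -0.426, 0.564, 0.426]
ft_force: [1.6, 0.4, -0.6]
finger_gap: 0.006
```

apply_moves(targets=[0,-0.64,-0.65,0,0,0,1,0,-0.64,-0.65,0,0,0,1,0,-0.64,-0.65,0,0,0,1,0,0,0,1,0,0,1,0,0,0,1,0,0,1,0,0,0,1,0,0,1,0,0,0,1,0,0,1,0,0,0,1,0,0,1,0,0,0,1,0,0,1,0,0,0,1,0,0,1,0,0,0,1,0,0,1,0,0,0,1,0,0,1])

```text
time_s: 2.5
eef_pos: [0.4912, -0.0481, 0.2461]
ee_rot: [0.668, -0.23, 0.669, 0.231]
ft_force: [-0.7, -0.6, 0.1]
finger_gap: 0.004
```

apply_moves(targets=[0,0,0,1,0,0,1,0,0,0,0.6,0,0,1,0,0,0,0,0,0,1,0,0,0,0,0,0,1])

```text
time_s: 2.9
eef_pos: [0.4913, -0.0481, 0.2463]
ee_rot: [0.68, -0.194, 0.68, 0.194]
ft_force: [0.4, 0.0, 0.2]
finger_gap: 0.006
```

```bash
python3 - <<'E'
from h import *
s=bot.read_state();print(s["time_s"],s["joint_pos"],s["eef_pos"],s["finger_gap"],s["ft_force"])
import pickle
c=viewer.calibration("wrist");im=viewer.capture("wrist");cv2.imwrite("pics/w1.png",im);pickle.dump(c,open("w1.pkl","wb"))
print(c["vfov"],-np.array(c["R"]).T@c["t"],np.array(c["R"])[2])
E
```

```text
2.9 [-3.42943847e-01 -6.78565403e-02  1.79597645e+00  1.94759451e-05
  1.41414539e+00 -8.98950872e-01] [ 0.49127692 -0.04809176  0.24627455] 0.0060952404314332746 [0.37136637 0.01206412 0.19324536]
64.69297998095934 [0.45479411 0.01035202 0.40227919] [ 0.12891328 -0.20913375 -0.96935259]
```

View pics/w1.png

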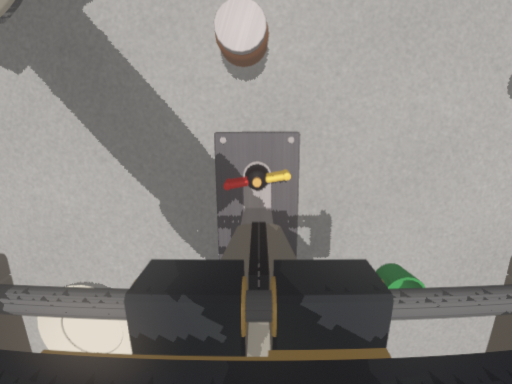

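The wrist view shows the plate's end edge at about (216,132)–(299,131), the hub at (257,178), the red tip at (226,185), the yellow tip at (290,176) and the jar at (241,30).

```bash
python3 - <<'E'
from h import *
import pickle
from scipy.spatial.transform import Rotation as Ro
c=pickle.load(open("w1.pkl","rb"))
A=atz(c,(216.5,132),.012);B=atz(c,(299,131.5),.012);A2=atz(c,(217.5,235),.012);B2=atz(c,(298.5,235),.012)
print(A,B,np.linalg.norm(A-B))
x=(A-B)/np.linalg.norm(A-B);print("yaw from end edge",np.degrees(np.arctan2(x[1],x[0])))
for P,Q in((A,A2),(B,B2)):
    y=Q-P;print("yaw from side",np.degrees(np.arctan2(y[1],y[0]))-90)
yd=np.array([-x[1],x[0],0]);print("axis from plate",(A+B)/2+.055*yd)
im=cv2.imread("pics/w1.png");print(blobs(im,(210,150,310,200)))
r=atz(c,(226,185),.045);yl=atz(c,(290,176),.045)
print("tips",r,yl,np.linalg.norm(r-yl),"mid",(r+yl)/2)
w=r-yl;print("wing yaw",np.degrees(np.arctan2(w[1],w[0])))
s=bot.read_state();q=s["ee_rot"];M=Ro.from_quat(np.r_[q[1:],q[0]]).as_matrix();print(np.round(M,3),"tool z yaw",np.degrees(np.arctan2(M[1,2],M[0,2])))
print("jar",atz(c,(241,25),.075))
E
```

```text
[ 0.4176042  -0.03073499  0.012     ] [0.50606509 0.02482844 0.012     ] 0.1044635042657182
yaw from end edge -147.86653633997918
yaw from side -149.53867041183798
yaw from side -146.64473589791714
axis from plate [ 0.49108878 -0.0495279   0.012     ]
{'red': (array([235.45238095, 182.76190476]), 210), 'yel': (array([274.39655172, 174.70689655]), 58)}
tips [ 0.46195642 -0.07568383  0.045     ] [ 0.52150728 -0.02579757  0.045     ] 0.07768489969186977 mid [ 0.49173185 -0.0507407   0.045     ]
wing yaw -140.04680604204347
[[-0.    -0.528  0.849]
 [ 0.     0.849  0.528]
 [-1.     0.    -0.   ]] tool z yaw 31.849982509612587
jar [0.39098703 0.08006422 0.075     ]
```

apply_moves(targets=[0,-0.34,-0.39,0,0,0,1,0,-0.34,-0.39,0,0,0,1,0.8,0,0,0,0,0,1,0.8,0,0,0,0,0,1,0.8,0,0,0,0,0,1,0.7,0,0,0,0,0,1,0.5,0,0,0,0,0,1,0.28,0,0,0,0,0,1,0,0,0,0,0,0,1])

```text
time_s: 3.85
eef_pos: [0.4743, -0.0968, 0.0503]
ee_rot: [0.679, -0.193, 0.681, 0.195]
ft_force: [0.7, -0.7, -0.1]
finger_gap: 0.004
```

```bash
cat >> h.py <<'E'
AX=np.array([.4915,-.0503]);YW=np.radians(-148.1)
def st():
    s=bot.read_state();d=s["eef_pos"][:2]-AX;c,n=np.cos(YW),np.sin(YW)
    print("t",s["time_s"],"stand mm",np.round(1e3*np.array([c*d[0]+n*d[1],-n*d[0]+c*d[1],s["eef_pos"][2]]),1),"F",np.round(s["ft_force"],1))
def look(n):
    a=viewer.capture("scene");b=viewer.capture("side")
    cv2.imwrite(f"pics/{n}.png",np.vstack([cv2.resize(a[115:215,165:325],(480,300),interpolation=3),cv2.resize(b[160:260,180:340],(480,300),interpolation=3)]))
E
python3 -c "
from h import *
st();look('l1')"
```

```text
t 3.85 stand mm [39.1 30.3 50.3] F [ 0.7 -0.7 -0.1]
```

View pics/l1.png

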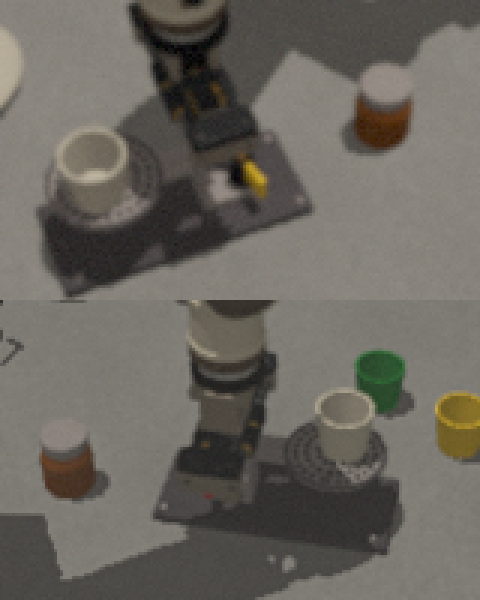

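The hand stands on the ccw side of the red wing, clear of the bracket, and the jar and cup are undisturbed. Now the first half-stroke.

apply_moves(targets=[0,0.16,0.04,0,0,0,1,0,0.16,0,0,0,0,1,0,0.16,0,0,0,0,1,0,0.16,0,0,0,0,1,0,0.16,0.02,0,0,0,1,0,0.16,0.04,0,0,0,1,0,0.14,0.12,0,0,0,1,0,0.06,0.16,0,0,0,1,0,0.04,0.16,0,0,0,1,0,0,0.16,0,0,0,1,0,0,0,0,0,0,1])

```text
time_s: 5.05
eef_pos: [0.4752, -0.0275, 0.0525]
ee_rot: [0.68, -0.194, 0.68, 0.194]
ft_force: [-0.2, -0.2, 0.6]
finger_gap: 0.004
```

```bash
python3 -c "
from h import *
st();look('l2')"
```

```text
t 5.05 stand mm [  1.8 -28.   52.5] F [-0.2 -0.2  0.6]
```

View pics/l2.png

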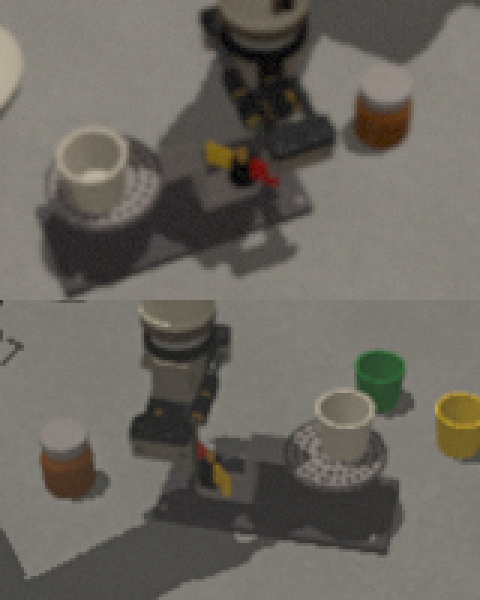

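Red wing swung round to about -137°, with no notable force. Continuing round the -x side.

apply_moves(targets=[0,0,0.16,0,0,0,1,0,0,0.16,0,0,0,1,0,-0.02,0.16,0,0,0,1,0,-0.08,0.14,0,0,0,1,0,-0.14,0.12,0,0,0,1,0,-0.16,0.04,0,0,0,1,0,-0.16,0,0,0,0,1,0,-0.16,0,0,0,0,1,0,-0.16,-0.02,0,0,0,1,0,-0.12,-0.04,0,0,0,1,0,-0.06,-0.04,0,0,0,1,0,0,0,0,0,0,1])

```text
time_s: 6.35
eef_pos: [0.5314, -0.0561, 0.0528]
ee_rot: [0.68, -0.194, 0.68, 0.193]
ft_force: [0.9, 0.1, 0.4]
finger_gap: 0.005
```

```bash
python3 -c "
from h import *
st();look('l3')"
```

```text
t 6.35 stand mm [-30.9  26.   52.8] F [0.9 0.1 0.4]
```

View pics/l3.png

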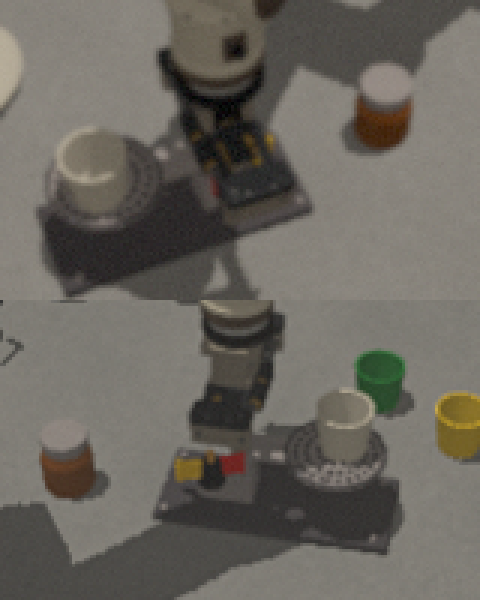

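Red now points at the bracket (about 100°) and yellow towards -y. Now I lift over and take the yellow wing for the last stroke.

apply_moves(targets=[0,0,0.08,0,0,0,1,-0.5,0,0,0,0,0,1,-0.5,0,0,0,0,0,1,0,0.36,-0.47,0,0,0,1,0,0.36,-0.47,0,0,0,1,0,0.36,-0.47,0,0,0,1,0,0,0,0,0,0,1,0.5,0,0,0,0,0,1,0.5,0,0,0,0,0,1,0,0,0,0,0,0,1])

```text
time_s: 7.45
eef_pos: [0.4445, -0.0435, 0.0501]
ee_rot: [0.678, -0.193, 0.682, 0.195]
ft_force: [-1.9, 1.0, -0.4]
finger_gap: 0.004
```

```bash
python3 -c "
from h import *
st()"
```

```text
t 7.45 stand mm [ 36.3 -30.6  50.1] F [-1.9  1.  -0.4]
```

apply_moves(targets=[0,0,0.16,0,0,0,1,0,0,0.16,0,0,0,1,0,0,0.16,0,0,0,1,0,0,0.16,0,0,0,1,0,0,0.16,0,0,0,1,0,0,0.16,0,0,0,1,0,0,0.16,0,0,0,1,0,-0.04,0.14,0,0,0,1,0,-0.08,0.12,0,0,0,1,0,-0.06,0.02,0,0,0,1,0,0,0,0,0,0,1])

```text
time_s: 8.55
eef_pos: [0.5111, -0.0156, 0.0527]
ee_rot: [0.68, -0.194, 0.68, 0.194]
ft_force: [-0.1, 0.3, 0.9]
finger_gap: 0.009
```

```bash
python3 -c "
from h import *
st();look('l4')"
```

```text
t 8.55 stand mm [-35.  -19.2  52.7] F [-0.1  0.3  0.9]
```

View pics/l4.png

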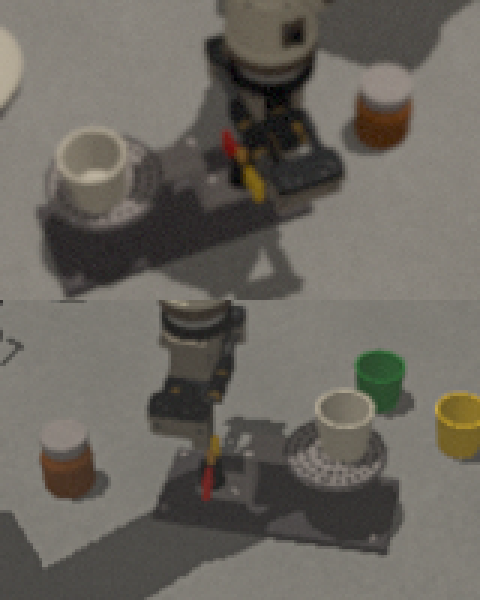

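The wings sit a few degrees from the +x line with no force yet. I'll creep on in small steps, watching the force.

apply_moves(targets=[0,-0.04,0,0,0,0,1,0,-0.03,0,0,0,0,1,0,-0.02,0,0,0,0,1,0,0,0,0,0,0,1,0,0,0,0,0,0,1])

```text
time_s: 9.15
eef_pos: [0.5128, -0.019, 0.0526]
ee_rot: [0.68, -0.194, 0.68, 0.194]
ft_force: [-0.9, 0.2, 0.2]
finger_gap: 0.002
```

apply_moves(targets=[0,-0.02,0,0,0,0,1,0,-0.02,0,0,0,0,1,0,0,0,0,0,0,1,0,0,0,0,0,0,1])

```text
time_s: 9.55
eef_pos: [0.5138, -0.0205, 0.0525]
ee_rot: [0.68, -0.194, 0.68, 0.194]
ft_force: [-0.0, 3.2, 1.0]
finger_gap: 0.004
```

```bash
python3 -c "
from h import *
st()"
```

```text
t 9.55 stand mm [-34.7 -13.5  52.5] F [-0.   3.2  1. ]
```

apply_moves(targets=[0,-0.02,0,0,0,0,1,0,-0.02,0,0,0,0,1,0,0,0,0,0,0,1,0,0,0,0,0,0,1])

```text
time_s: 9.95
eef_pos: [0.5148, -0.022, 0.0525]
ee_rot: [0.68, -0.193, 0.68, 0.194]
ft_force: [-0.8, 4.7, 2.1]
finger_gap: 0.006
```

```bash
python3 -c "
from h import *
st();st()"
```

```text
t 9.95 stand mm [-34.7 -11.7  52.5] F [-0.8  4.7  2.1]
t 9.95 stand mm [-34.7 -11.7  52.5] F [-0.8  4.7  2.1]
```

The force climbs about 1 N per mm from y≈-15 mm, which matches the washer at the stop. Backing off and withdrawing.

apply_moves(targets=[0,0.1,0,0,0,0,1,0,0.16,0,0,0,0,1,0,0,0,0,0,0,1,-0.5,0,0,0,0,0,1,-0.8,0,0,0,0,0,1,-0.9,0,0,0,0,0,1,-0.9,0,0,0,0,0,1,-0.8,0,0,0,0,0,1,0,0,-0.6,0,0,0,1,0,0,0,0,0,0,1,0,0,0,0,0,0,1])

```text
time_s: 11.05
eef_pos: [0.4825, -0.0274, 0.2474]
ee_rot: [0.68, -0.194, 0.68, 0.193]
ft_force: [0.2, 0.3, -0.2]
finger_gap: 0.004
```

```bash
python3 - <<'E'
from h import *
st();look('l5')
c=viewer.calibration("wrist");im=viewer.capture("wrist")
im5=cv2.imread("pics/l5.png")
a=cv2.resize(im[60:260,150:370],(330,300))
cv2.imwrite("pics/f.png",np.hstack([im5[:300],a]));cv2.imwrite("pics/w2.png",im)
import pickle;pickle.dump(c,open("w2.pkl","wb"))
E
```

```text
t 11.05 stand mm [ -4.4 -24.2 247.4] F [ 0.2  0.3 -0.2]
```

View pics/f.png

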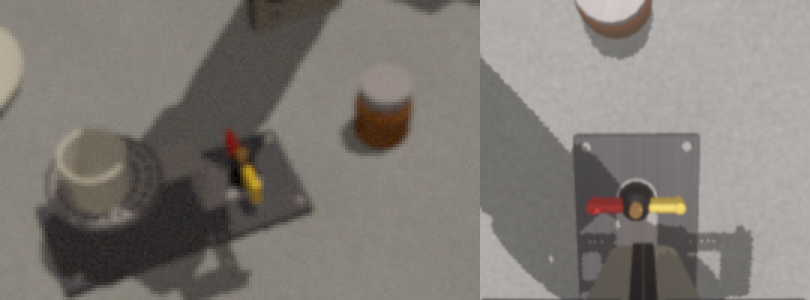

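The wings lie parallel to the plate's end edge: in the crop, tips at (588,206) and (685,206), plate edge flat at y≈135. Red points to +x, the hand is clear and the cup and jar are unmoved. Handing in.

```bash
python3 -c "
from h import *
bot.close_job();st()"
```

```text
the job is handed in; nothing more can be done
the job is handed in; nothing more can be done
```

The wing nut is screwed fully down, and the job was handed in at about 11 s. With the shut fingertips I pushed the red wing about 270° clockwise, lifted over the nut, then pushed the yellow wing the last 100° or so. That made about 368° in all.

**Stop:** on the last push the force rose steadily to about 5 N over the final few millimetres, as the washer should give. I eased off there and withdrew.

**Last checks:** after the hand left, the wings lay along the stand's x axis with red on +x. The hand was at z = 0.25 m with no force reading. The cup, jar and stand looked unmoved. I did not measure the nut's height separately, and no check disagreed.

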